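# Lift the coin tray out of the cash box and hold it level

### The job

I need the spare keys from the bottom of the cash box: swing its half-open lid right back past upright, then take the loaded coin tray by the grip bar along its middle and lift it straight out, level, without spilling the coin rolls. Finish while still holding it in the air, level and still, about 10 cm above the box; do not put it down or let go. Leave everything else on the cash desk where it stands.

Things in the scene. Friction and masses are not known exactly. Their poses are not given: they have to be found in the camera images.
- cashbox: Grey steel cash box fixed to the desk, outside 160 (its x) x 192 (its y) mm, open body 68 mm high, walls 3 mm. Origin: centre of its underside, on the desk. z up; -x is the front (lock side, roughly towards the robot), the lid's hinge is along its +x side. The coin tray rests inside on ledges 34 mm above the origin, square with the box, with 3 to 7 mm play to the walls.
- lid (a joint): Angle of the cash box's lid in rad: 0 shut, grows as the front edge swings up and back, 1.57 upright, stop at 1.9. Starts part open (0.6 to 1.0). The hinge is stiff: the lid stays where left; turning it takes about 0.6 N m (4 N square to the lid at its front edge). Pushing the front edge towards the hinge side opens it. The lid is a tin shell 160 x 192 x 22 mm deep.
- hinge_line (a point): Middle of the lid's hinge line, on the rear (+x) top edge of the box, 68 mm above the desk; fixed to the box, the line runs along the box's y.
- lid_edge (a point): Middle of the lower front edge of the lid's skirt, 160 mm from the hinge line; moves with the lid. At hinge angle q it lies 160*cos(q) mm in front (box -x) of the hinge line and 160*sin(q) mm above it.
- tray: Grey plastic coin tray, loose, 144 (its x) x 176 (its y) mm, walls 32 mm high, about 180 g empty. Origin: centre of its underside; z up, axes as the box's at the start. A grip bar runs along its x axis over the origin. Along the outer sides are roll lanes 30 mm wide, each parted in a front and a rear place: roll places at x = +/-35, y = +/-70 mm from the origin.
- grip_bar (a point): Centre of the tray's grip bar, 39 mm above the tray's origin. The bar is 100 mm long (tray x), 14 mm thick (tray y) and 22 mm high (28 to 50 mm above the tray's underside). On each side of it is a lane 46 mm wide and 29 mm deep, empty but for a few flat coins 2 mm thick, so fingers can go down there.
- roll_a: Thick paper-wrapped coin roll, 26 mm diameter x 56 mm, about 210 g, lying along the tray's x in one of the four roll places (the four rolls swap places, so the tray's balance shifts along the bar). Origin: its centre.
- roll_b: Coin roll, 24 mm diameter x 60 mm, about 190 g, likewise. Origin: its centre.
- roll_c: Thin coin roll, 20 mm diameter x 58 mm, about 120 g, likewise. Origin: its centre.
- roll_d: Short thin coin roll, 20 mm diameter x 40 mm, about 80 g, likewise. Origin: its centre.
- terminal: Bystander beside the box on its +y side: black card terminal 165 x 76 mm, 43 mm high. Origin: centre of its underside.
- mug: Bystander beside the box on its -y side: white mug, 80 mm across, 92 mm high, handle turned away from the box. Origin: centre of its underside.
- calculator: Bystander in front of the box: flat desk calculator 125 x 85 mm, 16 mm high. Origin: centre of its underside.
- bell: Bystander behind the box: counter bell, 84 mm across, 59 mm high. Origin: centre of its underside.
- tbar: Bystander on the left of the desk: wooden T-bar with bracelets, bar 190 mm long along its x, 149 mm high. Origin: centre of its underside.
- penpot: Bystander on the left: white pen pot, 72 mm across, 95 mm high with pens up to 185 mm. Origin: centre of its underside.
- stapler: Bystander on the right: stapler 130 mm long, 55 mm high. Origin: centre of its underside.
- giftbox: Bystander on the right: gift box 93 x 93 x 62 mm. Origin: centre of its underside.

How it is judged (in metres and radians):
On the way, in this order (a step that is already met when the one before it is completed fails the run):
1. the lid is swung back past upright while the tray still sits in the box (value of joint lid above 1.6 rad and height (world z) of tray below 0.045 m), for 0.2 s.
2. the tray is lifted level and clear above the box, held by the fingers, with the rolls in it (height (world z) of tray above 0.138 m and contact force between tray and cashbox below 0.05 N and contact force between the fingers and tray above 2 N and angle between tray's own z axis and vertical below 0.14 rad and z of roll_a in the frame of tray between 0 and 0.035 m and distance between each of roll_a, roll_b, roll_c, roll_d and tray below 0.098 m and z of roll_b in the frame of tray between 0 and 0.035 m and z of roll_c in the frame of tray between 0 and 0.035 m and z of roll_d in the frame of tray between 0 and 0.035 m), for 0.2 s.
At the end, for the whole second after the job is handed in: Fingers hold the tray, its underside 138 mm or more above the desk (70 mm over the box's rim), off box and lid, within 0.12 rad of level, under 30 mm/s and 0.2 rad/s; all four rolls lie in it; the lid stands beyond 1.6 rad; every bystander is within 30 mm of its start (height (world z) of tray above 0.138 m and contact force between tray and cashbox below 0.05 N and contact force between the fingers and tray above 2 N and angle between tray's own z axis and vertical below 0.12 rad and linear speed of tray below 0.03 m/s and angular speed of tray below 0.2 rad/s and value of joint lid above 1.6 rad and z of roll_a in the frame of tray between 0 and 0.035 m and distance between each of roll_a, roll_b, roll_c, roll_d and tray below 0.098 m and z of roll_b in the frame of tray between 0 and 0.035 m and z of roll_c in the frame of tray between 0 and 0.035 m and z of roll_d in the frame of tray between 0 and 0.035 m and distance of each of terminal, mug, calculator, bell, tbar, penpot, stapler, giftbox from where it was at the start of the episode below 0.03 m); the arm keeps its last pose, push and grip.
It fails at once if the tray tips more than 20 degrees (angle between tray's own z axis and vertical above 0.35 rad).
It fails at once if a coin roll falls out of the tray (not (z of roll_a in the frame of tray between 0 and 0.035 m and distance between each of roll_a, roll_b, roll_c, roll_d and tray below 0.098 m and z of roll_b in the frame of tray between 0 and 0.035 m and z of roll_c in the frame of tray between 0 and 0.035 m and z of roll_d in the frame of tray between 0 and 0.035 m)).
It fails at once if a bystander is shoved or knocked over (distance of any of terminal, mug, calculator, bell, tbar, penpot, stapler, giftbox from where it was at the start of the episode above 0.03 m or angle between any of terminal, mug, calculator, bell, tbar, penpot, stapler, giftbox's own z axis and vertical above 0.4 rad).
It also fails if it takes over 51 s, if anything falls off the work surface, if the arm or the gripper's body presses on something with over 40 N, if the wrist force passes 120 N, or if a joint passes its speed limit or range.

### The arm

A 6-joint arm with a two-finger parallel gripper is mounted at the origin on the work surface. World frame = base frame: x ahead of the robot, y to its left, z up, the work surface at z = 0. Lengths are in mm, angles in degrees, forces in N, time in s.
With the tool pointing down it reaches from about 300 to 775 mm from the base axis. Payload 14.6 kg.
Tool frame: the origin (TCP) lies on the centre line of the jaws, within the pads' length; the fingertips stand tcp_to_tips ahead of it and the grasp point (between the pads) lies 11 mm behind it (tcp_to_tips is the distance from the TCP to the fingertips, in mm); z points along the fingers, y is the line along which they close (so a half turn about z gives the same grasp; the last joint's range is limited). The gripper opens to 94 mm and grips with 3 to 60 N. Pads are 16 mm wide; open, the fingers measure 119 mm over their backs; the gripper's body (75 mm by 177 mm) begins 78 mm behind the grasp point.
Start: joints at [-79.504, 17.183, 87.147, -0, 75.671, -3.816], TCP at [135.959, -532.921, 213.446] pointing down, gripper open.
Joint ranges: [-173.82, 173.82], [-45.26, 126.66], [13.44, 144.39], [-59.66, 239.66], [0, 175.72], [-146.38, 146.38]. Speed limits (degrees/s): [127.2, 127.2, 147.25, 180, 180, 180].

### API

Orientations are given as [roll, pitch, yaw] about the fixed x, y, z axes, in that order (R = Rz(yaw) Ry(pitch) Rx(roll)).
In Python, from workcell import * gives the robot as it stands.
- The arm moves only by the shell command python3 -m pendant 'ROWS'. ROWS is JSON, a list that holds one entry, the list of rows, each a list of 5 numbers: the opening, from -1 (shut) to 1 (fully open), so that 0 is half open, then the shift along the tool's x, y, z in units of 5 cm (1.0 is 5 cm), then the turn about the tool's z in units of 8 degrees (1.0 is 8 degrees). A call has 1 to 10 rows; each row shifts and turns the commanded pose from where the row before left it, along the tool's axes as they then stand; what a row does not reach is not made up. A row lasts 1/10 s, in which the tool goes at most 50 mm and 8.59 degrees, less where a joint would pass 70% of its speed; a pose out of reach is approached as far as the arm can. A call with a number of a shift or a turn outside -1 to 1 is refused whole. A call with a gripper value outside its range is refused whole. The fingers move at their own pace and stop on an object; the grip force is fixed at half the most. Time passes only in rows, so rows that do not move let the fingers close. It gives the time, the measured TCP pose, the force, the opening and the grip force at its end, in the units of the state.
- observe(): the state, without advancing time (a new reading comes with each control period).
- grab_frame(name): name is "scene" or "top" or "wrist"; returns the picture (480x640x3 uint8, blue, green, red); there is no depth.
- camera_info(name): a dict with "fx", "fy", "cx", "cy" (pixels), "camera_from_world" (4x4, takes a point from world to camera coordinates). Camera axes: x right, y down, z forward; pixel columns grow to the right and rows downward; lengths in mm; the calibration is good to about 2 mm. A picture is of the moment at which its call begins: read the wrist's pose just before it. camera_info takes no time and is no camera call; for the wrist camera it gives the pose at the moment of the call.
- finish_job(): hands the job in; it is judged then, once.
The state is a dict: "time_s": time; "joint_positions": joint angles; "qd": joint speeds; "joint_torque": joint torques, N m; "ee_pos": TCP position; "ee_rot": TCP orientation; "force": force on the tool from outside, world axes, zero at the start; "moment": the same for the moment, N m; "grip_width": finger opening in mm; "grip_force": force on a finger pad.
Only numpy, scipy, OpenCV 4.12 (cv2) and the standard library are available. Lean on these libraries where they do the work, as an engineer would, in place of code of your own. Each camera call takes 0.05 s, during which the arm holds its last target. There are 200 camera calls.

## Working session

There is one attempt and no reset: what is moved stays moved. The work goes in short steps, Python scripts to look and compute and a shell command to move; the robot and the scene stay as the last step left them, time stands still between calls to the robot, and variables do not carry over. Pictures are saved under pics/ and viewed, at most 10 in all, crops included, and the job is handed in when it is done.

```bash
mkdir -p pics; ls; python3 - <<'E'
from workcell import *
import cv2
o=observe();print(o)
for n in("scene","top"):
    cv2.imwrite(f"pics/{n}0.png",grab_frame(n)); c=camera_info(n);print(n,c)
print(tcp_to_tips if 'tcp_to_tips' in globals() else None)
E
```

```text
pics
{'time_s': 0.0, 'joint_positions': array([-7.95039234e+01,  1.72171233e+01,  8.71817370e+01,  1.56839042e-03,
        7.56701476e+01, -3.81494503e+00]), 'qd': array([-0.0458106 , -0.00226394,  0.05797872, -0.04565229, -0.01185851,
       -0.0154745 ]), 'joint_torque': array([ 3.90468820e-03, -5.31803226e+01, -3.52733839e+01,  7.09769432e-02,
        2.43294309e-02, -9.81603193e-05]), 'ee_pos': array([ 135.91672932, -532.66993967,  212.86140862]), 'ee_rot': array([-1.79931246e+02, -6.10714359e-03,  1.43106288e+01]), 'force': array([-0.69116075,  0.20097799,  0.08590353]), 'moment': array([-0.06382394, -0.02129738, -0.03796042]), 'grip_force': 0.0, 'grip_width': 94.10289793547992}
scene {'fx': 448.7950630249056, 'fy': 448.7950630249056, 'cx': 315.8363142067143, 'cy': 250.67796535213094, 'camera_from_world': array([[ 5.82848343e-01,  8.12251855e-01,  2.31242934e-02,
        -3.30486431e+02],
       [ 4.67587267e-01, -3.11981143e-01, -8.27061010e-01,
        -1.94102341e+02],
       [-6.64567496e-01,  4.92863764e-01, -5.61636318e-01,
         1.69343571e+03],
       [ 0.00000000e+00,  0.00000000e+00,  0.00000000e+00,
         1.00000000e+00]])}
top {'fx': 483.0414427011283, 'fy': 483.0414427011283, 'cx': 323.4092787436011, 'cy': 230.15207826300835, 'camera_from_world': array([[ 1.43159523e-02, -9.99893543e-01,  2.82055603e-03,
        -2.78258170e+01],
       [-9.94095881e-01, -1.45362629e-02, -1.07527092e-01,
         5.50944891e+02],
       [ 1.07556646e-01, -1.26455041e-03, -9.94198154e-01,
         1.17433992e+03],
       [ 0.00000000e+00,  0.00000000e+00,  0.00000000e+00,
         1.00000000e+00]])}
8.0
```

View pics/top0.png

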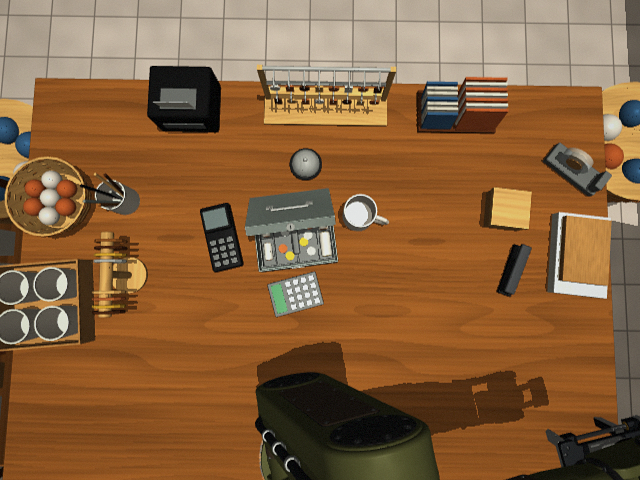

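View pics/scene0.png

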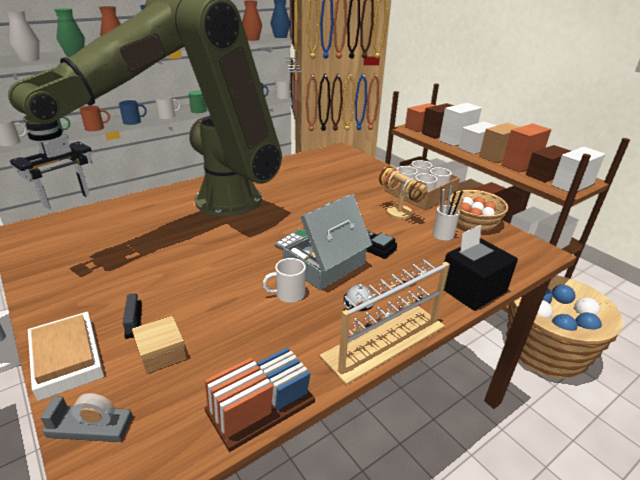

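The top view shows the box with its front rim from about (259,270) to (338,263). The lid's free edge is near rows 222-232, the mug is to the right, the terminal to the left, the calculator in front and the bell behind. I'll zoom in on the box.

```bash
python3 - <<'E'
import cv2
a=cv2.imread("pics/top0.png")[130:330,190:400]
cv2.imwrite("pics/crop.png",cv2.resize(a,None,fx=2.85,fy=2.85,interpolation=cv2.INTER_CUBIC))
E
cat > h.py <<'E'
from workcell import *
import numpy as np
def ray(n,u,v,z,c=None):
    c=c or camera_info(n);T=np.linalg.inv(c["camera_from_world"])
    d=T[:3,:3]@[(u-c["cx"])/c["fx"],(v-c["cy"])/c["fy"],1];p=T[:3,3]
    return p+d*(z-p[2])/d[2]
def proj(n,P,c=None):
    c=c or camera_info(n);q=c["camera_from_world"]@np.r_[P,1]
    return np.array([c["cx"]+c["fx"]*q[0]/q[2],c["cy"]+c["fy"]*q[1]/q[2]])
E
```

```text
(no output)
```

View pics/crop.png

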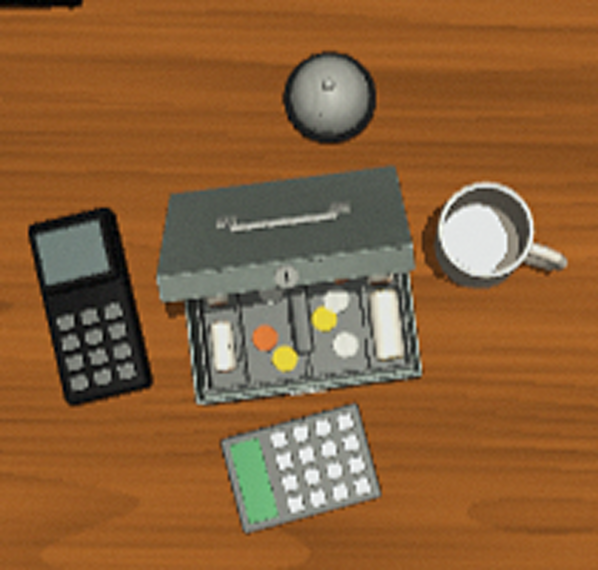

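The crop shows the front rim from (199,402) to (421,376), the lid's lower skirt edge from (160,300) to (412,270), and the grip bar at about (302,320), running up the image under the lid.

```bash
python3 - <<'E'
from h import *
f=lambda x,y,z:ray("top",x/2.85+190,y/2.85+130,z)
A=f(199,401,68);B=f(421,375,68);print(A,B,np.linalg.norm(A-B))
d=(A-B)[:2];d/=np.linalg.norm(d) # box +y
yaw=np.degrees(np.arctan2(-d[0],d[1]));bx=np.array([d[1],-d[0]]);M=(A+B)[:2]/2
C=M+80*bx;H=M+160*bx;print("yaw",yaw,"centre",C,"hinge",H,"bx",bx)
for q in np.arange(.5,1.1,.05):
    P=np.r_[H-160*np.cos(q)*bx,68+160*np.sin(q)]
    l=[(proj("top",P+s*96*np.r_[d,0])-[190,130])*2.85 for s in(1,-1)]
    print(round(q,2),P.round(),l[0].round(),l[1].round())
for n,h in(("bell",(330,97,40)),("mug",(487,232,92)),("term",(90,305,43)),("calc",(300,468,16))): print(n,f(*h))
print(camera_info("wrist"))
E
```

```text
[447.44106693 130.78257755  68.        ] [471.90992455 -55.1766063   68.        ] 187.5621045162683
yaw 7.496022385942986 centre [538.99180937  48.2395747 ] hinge [618.30812301  58.67616376] bx [0.99145392 0.13045736]
0.5 [479.  40. 145.] [181. 374.] [424. 346.]
0.55 [483.  41. 152.] [179. 369.] [424. 340.]
0.6 [487.  41. 158.] [178. 363.] [423. 334.]
0.65 [492.  42. 165.] [176. 356.] [423. 327.]
0.7 [497.  43. 171.] [174. 349.] [422. 320.]
0.75 [502.  43. 177.] [172. 342.] [422. 313.]
0.8 [508.  44. 183.] [170. 334.] [421. 305.]
0.85 [514.  45. 188.] [168. 326.] [420. 297.]
0.9 [520.  46. 193.] [167. 317.] [420. 288.]
0.95 [526.  47. 198.] [165. 308.] [419. 279.]
1.0 [533.  47. 203.] [163. 299.] [418. 269.]
1.05 [539.  48. 207.] [161. 289.] [417. 260.]
1.1 [546.  49. 211.] [159. 279.] [416. 250.]
bell [716.32157166  26.73935753  40.        ]
mug [ 590.61127446 -108.05552503   92.        ]
term [529.20866052 230.38524834  43.        ]
calc [391.63866168  47.78221216  16.        ]
{'fx': 425.052325330747, 'fy': 425.052325330747, 'cx': 316.4999256473489, 'cy': 245.43931038657752, 'camera_from_world': array([[ 2.47225453e-01, -9.68957873e-01, -4.64564543e-04,
        -5.49649015e+02],
       [-9.38381613e-01, -2.39543489e-01,  2.49116169e-01,
        -2.52124764e+01],
       [-2.41494356e-01, -6.11519187e-02, -9.68473499e-01,
         3.89282275e+02],
       [ 0.00000000e+00,  0.00000000e+00,  0.00000000e+00,
         1.00000000e+00]])}
```

```bash
python3 -m pendant '[[[-1,0,0,0,0.85],[-1,0.3,-0.4,0,0],[-1,0.53,-0.66,0,0],[-1,0.53,-0.66,0,0],[-1,0.53,-0.66,0,0],[-1,0.53,-0.66,0,0],[-1,0.53,-0.66,0,0],[-1,0.53,-0.66,0,0],[-1,0.53,-0.66,0,0],[-1,0.53,-0.66,0,0]]]'; python3 -m pendant '[[[-1,0.53,-0.66,0,0],[-1,0.53,-0.66,0,0],[-1,0.53,-0.66,0,0],[-1,0.53,-0.66,0,0],[-1,0.53,-0.66,0,0],[-1,0.5,-0.6,0.1,0],[-1,0.4,-0.5,0.1,0],[-1,0.2,-0.2,0.1,0],[-1,0,0,0,0]]]'
```

```text
time_s: 1.1
ee_pos: [324.3, -220.1, 213.4]
ee_rot: [180.0, -0.0, 7.5]
force: [0.9, -0.7, 0.9]
grip_width: 17.6
grip_force: 0.0
time_s: 2.0
ee_pos: [479.7, 31.5, 197.4]
ee_rot: [-180.0, 0.1, 7.6]
force: [-1.3, -0.6, -0.2]
grip_width: 0.4
grip_force: 0.0
```

```bash
python3 -m pendant '[[[-1,0.4,-0.1,0,0],[-1,0.4,-0.05,0,0],[-1,0.4,0,0,0],[-1,0.4,0,0,0],[-1,0.4,0,0,0]]]'; python3 -m pendant '[[[-1,0.3,0,0,0],[-1,0.3,0,0,0],[-1,0.3,0,0,0],[-1,0.25,0,0,0],[-1,0.1,0,0,0],[-1,0,0,0,0],[-1,0,0,0,0]]]'
python3 - <<'E'
from h import *
import cv2
cv2.imwrite("pics/s1.png",grab_frame("scene")[120:360,180:500].repeat(2,0).repeat(2,1))
E
```

```text
time_s: 2.5
ee_pos: [577.9, 49.6, 198.9]
ee_rot: [180.0, 0.0, 7.4]
force: [-2.5, -0.4, 3.0]
grip_width: 0.3
grip_force: 1.5
time_s: 3.2
ee_pos: [639.5, 58.8, 198.7]
ee_rot: [180.0, -0.0, 7.5]
force: [1.4, -0.3, -0.1]
grip_width: 0.5
grip_force: 0.0
```

View pics/s1.png

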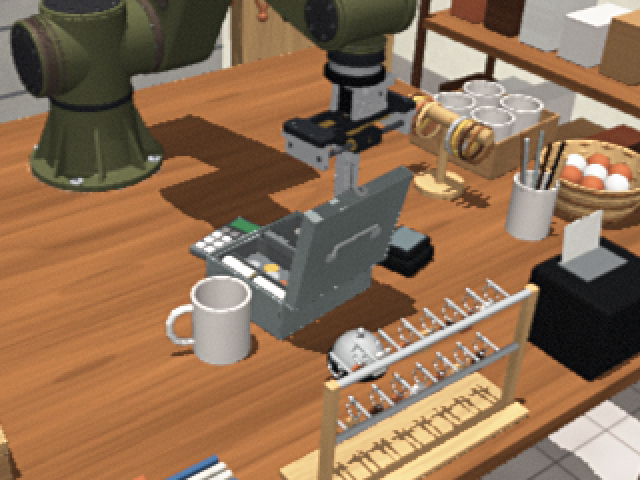

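The lid now leans back past upright. I'll retract above the box, open the gripper and look with the wrist camera.

```bash
python3 -m pendant '[[[-1,-0.4,0,0,0],[-1,-0.6,0,-0.2,0],[1,-0.6,0,-0.4,0],[1,-0.4,0,-0.4,0],[1,0,0,-0.2,0],[1,0,0,0,0],[1,0,0,0,0],[1,0,0,0,0]]]'
python3 - <<'E'
from h import *
import cv2
c=camera_info("wrist");cv2.imwrite("pics/w1.png",grab_frame("wrist"));np.save("w1",c,allow_pickle=True)
cv2.imwrite("pics/t1.png",grab_frame("top")[130:330,190:400].repeat(2,0).repeat(2,1))
E
```

```text
time_s: 4.05
ee_pos: [540.8, 46.5, 257.2]
ee_rot: [-180.0, 0.1, 7.5]
force: [-0.5, 0.4, -0.2]
grip_width: 45.2
grip_force: 0.0
```

View pics/w1.png

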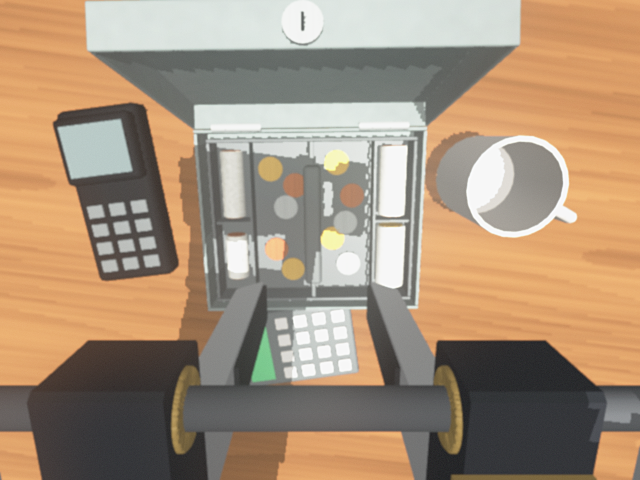

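View pics/t1.png

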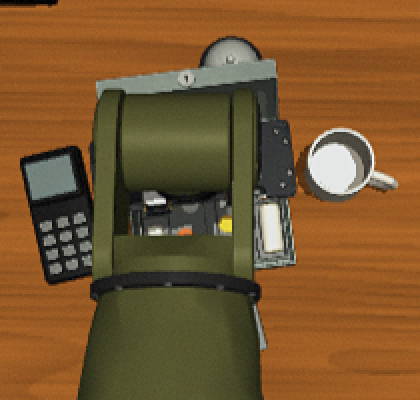

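The wrist view shows the tray with its bar at u about 304-320, v 165-262. The short roll is front left at (237,256), and the other rolls are at (233,184), (393,180) and (390,256). The lid stands well back.

```bash
python3 - <<'E'
from h import *
import cv2
c=np.load("w1.npy",allow_pickle=True).item();w=lambda u,v,z:ray("wrist",u,v,z,c)
g=cv2.cvtColor(cv2.imread("pics/w1.png"),cv2.COLOR_BGR2GRAY)
for v in(175,195,210,245,265): print(v,"L",g[v,212:256:2],"R",g[v,366:416:2])
for u in(233,393,390): print(u,"V",g[136:300:3,u])
print("bar row",[list(g[v,296:330:2]) for v in(190,230)]); print("bar col",list(g[150:290:4,310]))
yaw=np.radians(7.5);R=np.array([[np.cos(yaw),-np.sin(yaw)],[np.sin(yaw),np.cos(yaw)]])
C=np.array([539,48])
loc=lambda u,v,z:((w(u,v,z)[:2]-C)@R).round(1)
print("bar top ends",loc(312,165,84),loc(313,262,84),"L/R",loc(304.5,230,84),loc(320.5,230,84))
print("rim front corners",loc(209,308,68),loc(418,305,68),"rear",loc(195,128,68),loc(427,127,68))
E
```

```text
175 L [ 93  90  90 101 136 192 214 221 222 225 224 222 217 209 199 174 135 129
 131 114  92 115] R [222 170 155 114 223 187 148 204 236 245 247 247 247 247 247 247 247 247
 247 249 193 108 109 138 208]
195 L [116  89  90  90 109 147 204 219 224 225 221 221 222 217 206 188 154 127
 129 125  95  98] R [206 168 159 129 226 175 158 227 243 246 247 247 247 247 247 247 247 247
 247 251 120 113 112 186 190]
210 L [126  99  92  91  94 122 186 217 220 222 228 225 218 215 205 192 168 133
 128 130 107  90] R [219 171 156 142 224 166 179 237 246 247 247 247 247 247 247 247 247 247
 248 210 113 110 128 207 155]
245 L [114 188 163 100 100  98 186 219 247 247 247 247 247 247 247 246 247 236
 196 206 208 137] R [149 181 118 176 202 179 226 243 247 247 247 247 247 247 247 247 247 247
 249 196 106 110 188 188 116]
265 L [107 132 194 130 100  98 102 126 244 248 247 247 247 247 247 247 247 242
 190 151 204 188] R [167 186 115 205 176 204 237 246 247 247 247 247 247 247 247 247 247 248
 249 130 104 135 207 150 111]
233 V [230 174 183 211 199 182 222 224 221 223 220 223 223 222 221 222 223 224
 222 224 22
[... 1103 characters left out ...]
(221), np.uint8(220)]]
bar col [np.uint8(218), np.uint8(217), np.uint8(155), np.uint8(137), np.uint8(114), np.uint8(135), np.uint8(135), np.uint8(132), np.uint8(132), np.uint8(132), np.uint8(132), np.uint8(131), np.uint8(131), np.uint8(129), np.uint8(130), np.uint8(131), np.uint8(129), np.uint8(132), np.uint8(131), np.uint8(130), np.uint8(132), np.uint8(130), np.uint8(133), np.uint8(133), np.uint8(133), np.uint8(131), np.uint8(132), np.uint8(133), np.uint8(133), np.uint8(130), np.uint8(132), np.uint8(130), np.uint8(131), np.uint8(125), np.uint8(134)]
bar top ends [51.6  1.9] [-28.9   1.2] L/R [-1.3  8.2] [-1.3 -5. ]
rim front corners [-77.3  95.8] [-74.3 -93.7] rear [80.2 97.3] [ 81.  -91.6]
```

```bash
python3 - <<'E'
from h import *
c=np.load("w1.npy",allow_pickle=True).item();b=np.array([.991,.1305,0]);H=np.array([620.5,61,68])
for q in(1.6,1.7,1.75,1.8,1.9): print(q,proj("wrist",H-160*np.cos(q)*b+[0,0,160*np.sin(q)],c))
E
python3 -m pendant '[[[0.06,0.04,-0.07,0.1,-0.06],[0.06,0,0,0.5,0],[0.06,0,0,0.8,0],[0.06,0,0,0.8,0],[0.06,0,0,0.5,0],[0.06,0,0,0.2,0],[0.06,0,0,0,0]]]'
python3 - <<'E'
from h import *
import cv2
c=camera_info("wrist");cv2.imwrite("pics/w2.png",grab_frame("wrist"));np.save("w2",c,allow_pickle=True)
E
```

```text
1.6 [307.73727385 105.83369044]
1.7 [307.61566418  67.9449106 ]
1.75 [307.58176803  49.01111525]
1.8 [307.56661273  30.31006915]
1.9 [307.59325351  -5.72341967]
time_s: 4.85
ee_pos: [541.8, 50.3, 112.4]
ee_rot: [-180.0, 0.1, 8.0]
force: [0.4, 0.9, -0.0]
grip_width: 49.8
grip_force: 0.0
```

View pics/w2.png

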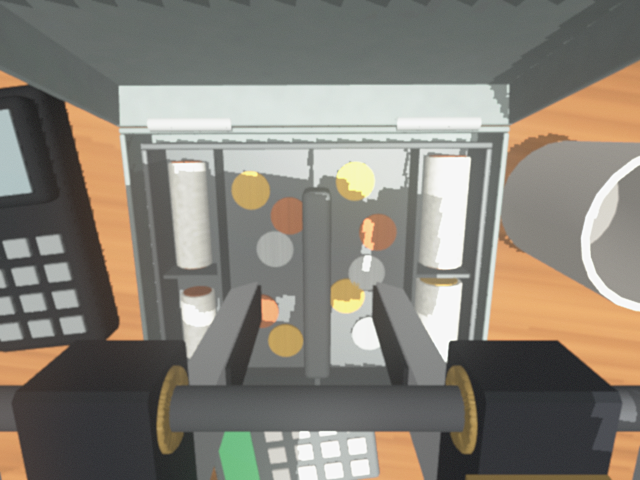

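The bar is at u 304-330, centred between the fingertips (about 262 and 374). The lid is at about 1.75 rad. Descending.

```bash
python3 - <<'E'
from h import *
c=np.load("w2.npy",allow_pickle=True).item()
print([(ray("wrist",u,v,84,c)).round(1) for u,v in((317,190),(317,377))])
E
python3 -m pendant '[[[0.06,0,0,0.3,0],[0.06,0,0,0.4,0],[0.06,0,0,0.2,0],[0.06,0,0,0.1,0],[0.06,0,0,0,0]]]'
```

```text
[array([589.6,  56.9,  84. ]), array([492.6,  43.2,  84. ])]
time_s: 5.4
ee_pos: [542.5, 50.2, 63.8]
ee_rot: [180.0, -0.0, 8.0]
force: [0.3, -0.0, -0.6]
grip_width: 49.8
grip_force: 0.0
```

```bash
python3 -m pendant '[[[-1,0,0,0.02,0],[-1,0,0,0,0],[-1,0,0,0,0],[-1,0,0,0,0],[-1,0,0,0,0],[-1,0,0,0,0]]]'; python3 -m pendant '[[[-1,0,0,-0.05,0],[-1,0,0,-0.1,0],[-1,0,0,-0.1,0],[-1,0,0,-0.1,0],[-1,0,0,0,0],[-1,0,0,0,0]]]'
python3 - <<'E'
from h import *
import cv2
print(observe()["moment"],observe()["force"])
cv2.imwrite("pics/w3.png",grab_frame("wrist"))
E
```

```text
time_s: 6.0
ee_pos: [542.3, 50.2, 62.6]
ee_rot: [-180.0, -0.0, 8.0]
force: [-0.5, 0.3, 1.6]
grip_width: 13.9
grip_force: 30.0
time_s: 6.6
ee_pos: [542.2, 50.2, 80.0]
ee_rot: [-180.0, -0.0, 8.0]
force: [0.2, 0.2, -8.5]
grip_width: 13.8
grip_force: 30.0
[ 0.19227008 -0.00644351  0.0081536 ] [ 0.24783284  0.24448931 -8.46872385]
```

View pics/w3.png

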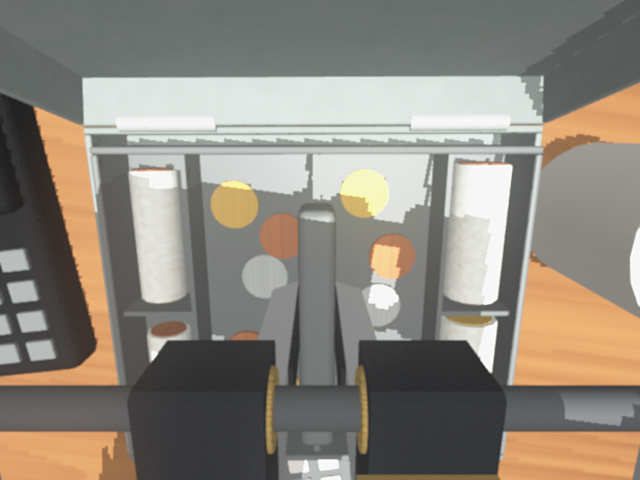

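The tray hangs level: its rear edge is at v about 150 across the whole width, and the load is 8.5 N. Lifting the rest of the way.

```bash
python3 -m pendant '[[[-1,0,0,-0.1,0],[-1,0,0,-0.2,0],[-1,0,0,-0.3,0],[-1,0,0,-0.3,0],[-1,0,0,-0.3,0],[-1,0,0,-0.3,0],[-1,0,0,-0.3,0],[-1,0,0,-0.25,0],[-1,0,0,-0.2,0],[-1,0,0,-0.1,0]]]'; python3 -m pendant '[[[-1,0,0,-0.03,0],[-1,0,0,0,0],[-1,0,0,0,0],[-1,0,0,0,0],[-1,0,0,0,0],[-1,0,0,0,0],[-1,0,0,0,0],[-1,0,0,0,0],[-1,0,0,0,0],[-1,0,0,0,0]]]'
python3 - <<'E'
from h import *
import cv2
print(observe()["moment"],observe()["force"])
w=cv2.resize(grab_frame("wrist"),(400,300));s=cv2.resize(grab_frame("scene")[120:360,180:500],(400,300))
cv2.imwrite("pics/e.png",np.hstack([w,s]))
E
```

```text
time_s: 7.65
ee_pos: [542.4, 50.2, 198.6]
ee_rot: [180.0, -0.1, 8.0]
force: [1.0, 0.9, -7.9]
grip_width: 13.9
grip_force: 30.0
time_s: 8.65
ee_pos: [542.2, 50.2, 198.9]
ee_rot: [-180.0, 0.0, 8.0]
force: [0.1, -0.2, -8.0]
grip_width: 13.6
grip_force: 30.0
[0.17089305 0.0044378  0.0381435 ] [ 0.08275287 -0.23698291 -7.97148253]
```

View pics/e.png

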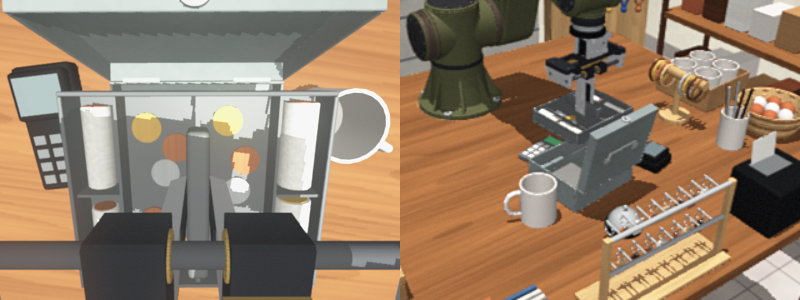

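The tray hangs level about 10 cm above the rim with all four rolls in it. The lid is back and clear of the tray, and the bystanders have not moved.

```bash
python3 -c "
from workcell import *
print(finish_job())"
```

```text
the job is handed in; nothing more can be done
None
```

I swung the lid back to about 1.75 rad and lifted the coin tray out by its bar. It is held level and still, with its underside about 170 mm above the desk and all four rolls in it. The last pictures show the bystanders where they stood, and the job was handed in at about 9 s; no verdict came back.

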